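# Set and start the dry block heater

## Robot

A 7-joint arm with a two-finger parallel gripper is mounted at the origin on the work surface. World frame = base frame: x ahead of the robot, y to its left, z up, the work surface at z = 0. Lengths are in m, angles in rad, forces in N, time in s.
With the tool pointing down it reaches from about 0.4 to 0.875 m from the base axis. Payload 19.3 kg.
Tool frame: the origin (TCP) lies on the centre line of the jaws, within the pads' length; the fingertips stand 25 mm ahead of it and the grasp point (between the pads) lies 6 mm ahead of it (tips_ahead is the distance from the TCP to the fingertips, in m); z points along the fingers, y is the direction in which the jaws open and shut (so a half turn about z gives the same grasp; the last joint's range is limited). The gripper opens to 85 mm and grips with 20 to 120 N. Pads are 22 mm wide; open, the fingers measure 114 mm over their backs; the gripper's body (76 mm by 85 mm) begins 54 mm behind the grasp point. The pads swing forward as they close: fully open they stand 13 mm farther back than shut.
Start: joints at [-1.311, 0.521, -0.036, 1.599, 0.021, 1.021, -0.113], TCP at [0.202, 0.591, 0.256] pointing down, gripper open.
Joint ranges: [-2.91, 2.91], [-0.3, 2.13], [-1.5, 1.42], [0.17, 2.43], [-1.26, 4.41], [0.16, 1.93], [-2.52, 2.52]. Speed limits (rad/s): [1.89, 1.89, 2.39, 2.39, 3.01, 3.01, 3.01].

## Interface

Orientations are given as [roll, pitch, yaw] about the fixed x, y, z axes, in that order (R = Rz(yaw) Ry(pitch) Rx(roll)).
In Python, from workcell import observe, grab_frame, job_done, outline_of, tips_ahead gives the robot as it stands. The module is installed in compiled form; this text tells all that it offers.
- The arm moves only by the tool move_arm, never from a script. Its argument "motion" is a list of rows, each a list of 2 entries, a list of its own where there are three numbers: the shift along the world's x, y, z in mm, then the turn, a rotation vector about the world's x, y, z in rad. A call has 1 to 12 rows; each row is the pose to reach, as a shift and turn from the pose commanded when the call began; what a row does not reach only later rows make up. A row lasts 1/8 s, in which the tool goes at most 62.5 mm and 10.7 degrees, less where a joint would pass 70% of its speed; a pose out of reach is approached as far as the arm can. A call with a gripper value outside its range is refused whole. "jaw" is the finger opening in mm, from 0 to 85.4, set as the call begins (left out, the last holds). The fingers move at their own pace and stop on an object; "grip_force" is the grip in N (left out, the last holds). Time passes only in rows, so rows that repeat a pose let the fingers close. It gives the time, the measured TCP pose, the force and the opening at its end, in the units of the state.
- observe(): the state, without advancing time (a new reading comes with each control period).
- grab_frame(name): name is "side" or "top" or "wrist"; returns a dict with "frame" (480x640x3 uint8, red, green, blue), "fx", "fy", "cx", "cy" (pixels), "dist" ([k1, k2, p1, p2, k3] as OpenCV has them; the pictures are not rectified), "T" (4x4, takes a point from camera to world coordinates); the wrist camera has in their place "mount" (4x4, takes a point from camera to tool coordinates, whose origin is the TCP and whose axes are the flange's). Camera axes: x right, y down, z forward; pixel columns grow to the right and rows downward; lengths in m; the calibration is good to about 2 mm. A picture is of the moment at which its call begins: read the wrist's pose just before it. There is no depth.
- job_done(): hands the job in, once; it reports no verdict.
Trained networks look in the newest picture that a camera, given by its name, has taken for a name from the list of things; names that differ only in an ending like _2 or _b are one class to them, and where a whole thing is asked for, a point or a joint stands for the part that bears it (a point fixed in the world has none). Each returns a list of dicts, best first, with "score" (0 to 1); they miss things now and then, are a little off and sometimes report something else, mostly with a low value. They report only what shows in the picture. A call takes as long as a camera call.
- outline_of(label, camera): "pixels" (480x640 bool, what is visible of it) and "pixel" ([column, row] in pixels, amid what is visible of it).
The state is a dict: "clock": time; "qpos": joint angles; "qd": joint speeds; "joint_efforts": joint torques, N m; "position": TCP position; "tool_rot": TCP orientation; "force": force on the tool from outside, world axes, zero at the start; "moment": the same for the moment, N m; "grip_width": finger opening in m.
Only numpy, scipy, OpenCV 4.12 (cv2) and the standard library are available. Lean on these libraries where they do the work, as an engineer would, in place of code of your own. Each camera call takes 0.05 s, during which the arm holds its last target.

## Task

Preheat the dry block heater: with a fingertip, push its temperature dial round gently until the index mark lines up with the long line at the middle of the scale, let go, and then press the start button beside it fully down and release it. Do not grip the dial, do not press start before the dial is set, and leave everything else on the bench where it stands.

Things in the scene. Friction and masses are not known exactly. Their poses are not given: they have to be found in the camera images.
- heater: dry block heater, white case 260 mm deep (x) x 220 mm wide (y), does not move; origin at the centre of its underside on the bench, +x from front to back, +y to the left as one faces its front. The front 110 mm of its top is a flat control deck 70 mm above the bench with the dial (left) and start button (right); behind, the case rises to 87 mm and an aluminium block with small tubes stands to 98 mm.
- dial (a joint): angle of the temperature dial, rad: 0 at the low stop (index at half past seven), growing clockwise seen from above, 4.712 at the high stop; 2.356 when the index is exactly at the long middle line (twelve o'clock, heater +x). Starts between 0.5 and 1.7. Held by friction (about 0.06 N m), no spring: it stays where it is left.
- dial_centre (a point): centre of the top of the dial's finger bar, on the dial's upright axis, 100 mm above the bench. Dial: black round skirt 68 mm across, its top 78 mm above the bench; across it stands a straight bar 54 mm long, 12 mm thick, 22 mm high, through the axis and along the index mark. The dial is pushed round by the flank of this bar; nothing stands above it.
- dial_index (a point): outer end of the white index mark, on the rim of the dial's skirt, 34 mm from the axis, 78 mm above the bench (the mark continues along the top of the bar from the axis to that same end).
- target_line (a point): inner end of the long middle scale line on the deck, 36.5 mm from the dial's axis, 70 mm above the bench; does not move with the dial. The scale: 11 black lines 0.471 rad apart round the dial; the first, the middle (6th) and the last are 12 mm long and 2 mm broad, the others 6 mm long and thinner.
- start (a joint): travel of the start button in m: 0 released, 0.006 fully down. Spring return, 5 N when fully down.
- start_top (a point): centre of the top of the round white start button (24 mm across, in a black housing 40 mm across and 12 mm high); it stands 92 mm above the bench, 100 mm to the right (heater -y) of the dial's axis; pressed straight down.
- rack_centre (a point): bystander: white tube rack 120 x 56 x 50 mm, left of the heater; its centre
- reagent_centre (a point): bystander: amber bottle 58 mm across, 105 mm high, right of the heater; its centre
- marker_centre (a point): bystander: marker pen 125 mm long, lying in front of the heater; its centre
- vial_centre (a point): bystander: small vial 22 mm across, 40 mm high, standing on the raised back part of the case at its right edge; its centre
- thermos_centre (a point): bystander: green vacuum flask 66 mm across, 185 mm high; its centre
- roll_centre (a point): bystander: white paper roll 108 mm across, 100 mm high, standing; its centre
- mouse_centre (a point): bystander: white computer mouse 105 x 60 x 34 mm; its centre
- pencup_centre (a point): bystander: clear pen cup 72 mm across, 100 mm high, pens to 140 mm; centre of the cup

How it is judged:
By the outcome, as a careful person would: the job done as asked, in the order asked, and still so for the second after the job is handed in, with the robot touching nothing.
It also fails if it takes over 48 s, if anything falls off the work surface, if the arm or the gripper's body presses on something with over 40 N, if the wrist force passes 120 N, or if a joint passes its speed limit or range.

## Working session

There is one attempt and no reset: what is moved stays moved. The work goes in short steps, Python scripts to look and compute and a tool call to move; the robot and the scene stay as the last step left them, time stands still between calls to the robot, and variables do not carry over. Pictures are saved under pics/ and viewed, and the job is handed in when it is done.

Besides the shell and the picture viewer there is one more tool, called after "Call:" as name([rows], argument=value, ...), one row to a line, values as JSON. move_arm: Moves the arm, as the interface text tells. Its arguments: {"type":"object","properties":{"motion":{"type":"array"},"jaw":{"type":"number"},"grip_force":{"type":"number"}},"required":["motion"]}

```bash
mkdir -p pics
cat > h.py <<'E'
import numpy as np,cv2
from workcell import *
def save(f,n): cv2.imwrite('pics/'+n,f['frame'][:,:,::-1])
def K(f): return np.array([[f['fx'],0,f['cx']],[0,f['fy'],f['cy']],[0,0,1.]])
def ray(f,px,z,T=None):
    T=f['T'] if T is None else T
    u=cv2.undistortPoints(np.array([[px]],float),K(f),np.array(f['dist'],float))[0,0]
    d=T[:3,:3]@np.array([u[0],u[1],1]);o=T[:3,3]
    return o+d*(z-o[2])/d[2]
def proj(f,P,T=None):
    T=f['T'] if T is None else T
    Ti=np.linalg.inv(T); 
    p,_=cv2.projectPoints(np.array(P,float).reshape(-1,3),cv2.Rodrigues(Ti[:3,:3])[0],Ti[:3,3],K(f),np.array(f['dist'],float))
    return p[:,0]
E
python3 - <<'E'
from h import *
o=observe();print({k:np.round(v,3) for k,v in o.items()}, tips_ahead)
for c in['top','side']:
    f=grab_frame(c);save(f,c+'0.png');print(c,np.round(f['T'],3).tolist())
    for l,z in[('dial_centre',.1),('dial_index',.078),('target_line',.07),('start_top',.092),('heater',.08)]:
        for r in outline_of(l,c)[:2]: print(l,round(r['score'],2),np.round(r['pixel']),r['pixels'].sum(),np.round(ray(f,r['pixel'],z),4))
E
```

```text
{'clock': np.float64(0.0), 'qpos': array([-1.311,  0.522, -0.036,  1.6  ,  0.021,  1.021, -0.113]), 'qd': array([ 0.001,  0.001,  0.001, -0.   ,  0.001, -0.001, -0.   ]), 'joint_efforts': array([ 1.0000e-03, -9.2712e+01,  1.9800e+00, -3.6991e+01,  1.8000e-02,
        9.0000e-03, -0.0000e+00]), 'position': array([0.202, 0.591, 0.256]), 'tool_rot': array([-3.14 ,  0.   ,  2.812]), 'force': array([ 0.666, -0.169,  0.13 ]), 'moment': array([ 0.013, -0.019, -0.002]), 'grip_width': np.float64(0.085)} 0.025
top [[-0.004, -0.997, 0.073, 0.512], [-1.0, 0.003, -0.005, 0.005], [0.005, -0.073, -0.997, 1.256], [0.0, 0.0, 0.0, 1.0]]
dial_index 0.69 [341. 258.] 653 [ 0.5524 -0.0453  0.078 ]
target_line 0.96 [351. 224.] 10378 [ 0.6309 -0.0704  0.07  ]
target_line 0.73 [274. 259.] 1204 [0.5494 0.11   0.07  ]
start_top 0.57 [384. 254.] 69 [ 0.5607 -0.1441  0.092 ]
heater 0.59 [352. 229.] 10138 [ 0.6191 -0.0713  0.08  ]
side [[0.867, -0.249, 0.433, -0.008], [-0.499, -0.438, 0.748, -1.019], [0.003, -0.864, -0.503, 0.773], [0.0, 0.0, 0.0, 1.0]]
dial_centre 0.74 [318. 246.] 473 [ 0.5232 -0.0756  0.1   ]
dial_centre 0.67 [220. 191.] 1857 [0.4388 0.2739 0.1   ]
dial_index 0.74 [318. 247.] 548 [ 0.5402 -0.0464  0.078 ]
target_line 0.74 [359. 257.] 9487 [ 0.6024 -0.1156  0.07  ]
start_top 0.67 [351. 262.] 76 [ 0.5576 -0.1516  0.092 ]
heater 0.7 [357. 259.] 9771 [ 0.585  -0.1334  0.08  ]
```

Run:
```python
import cv2
a=cv2.imread('pics/top0.png');cv2.imwrite('pics/top0c.png',cv2.resize(a[180:300,270:430],None,fx=5,fy=5,interpolation=cv2.INTER_CUBIC))
a=cv2.imread('pics/side0.png');cv2.imwrite('pics/side0c.png',cv2.resize(a[190:310,270:430],None,fx=5,fy=5,interpolation=cv2.INTER_CUBIC))
```

```text
(no output)
```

View pics/top0.png

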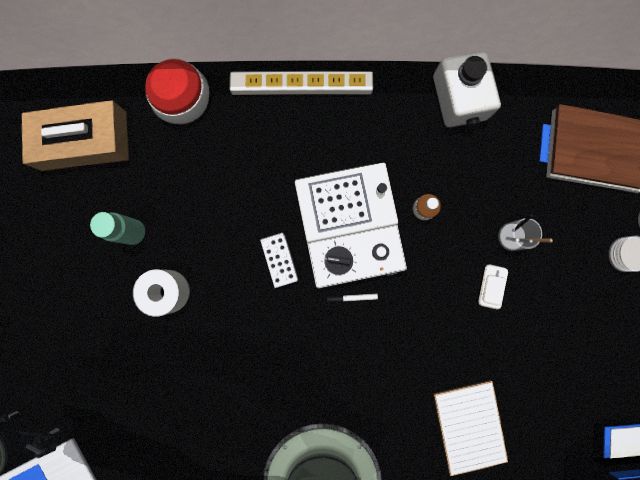

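View pics/side0.png

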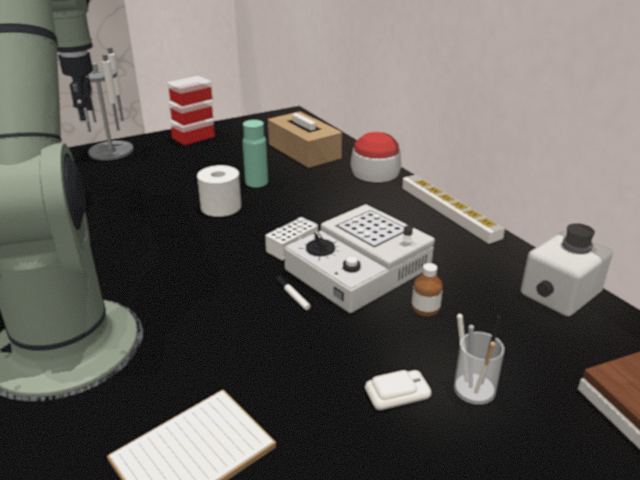

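```bash
sleep 1
```

```text
(no output)
```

View pics/top0c.png

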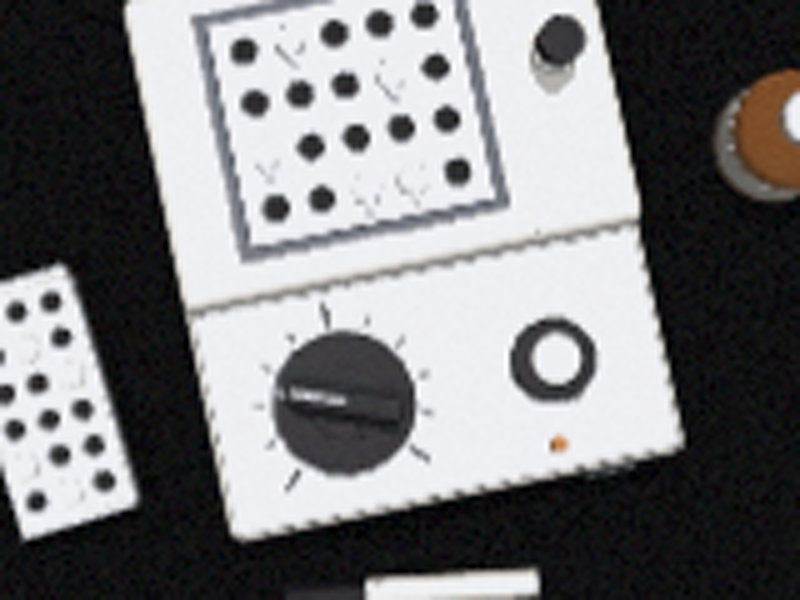

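View pics/side0c.png

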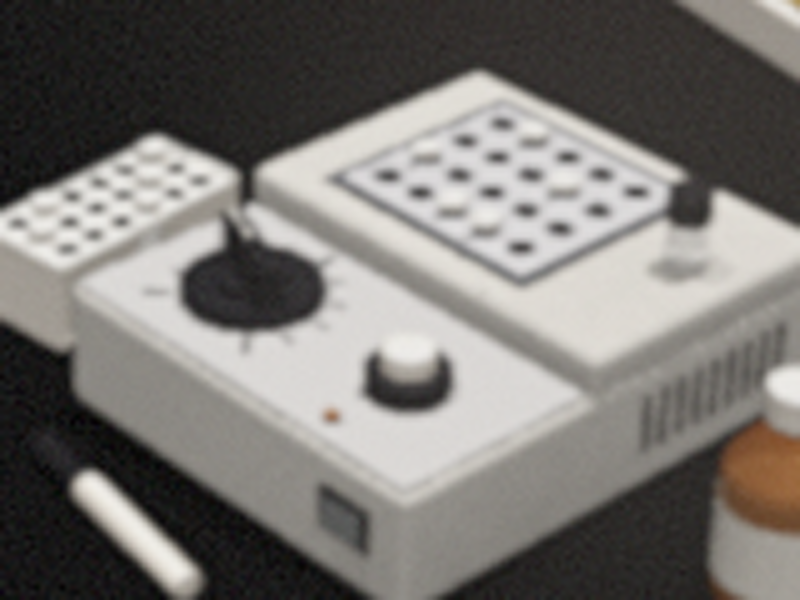

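Run:
```python
from h import *
from scipy.optimize import least_squares
f=grab_frame('top')
c=lambda u,v:(270+(u+.5)/5-.5,180+(v+.5)/5-.5)
pts=[((-.13,.11,.07),c(235,540)),((-.13,-.11,.07),c(683,450)),((-.02,.11,.07),c(190,314)),((-.02,-.11,.07),c(638,226))]
def P(p,q): 
    s,co=np.sin(p[2]),np.cos(p[2]);return [p[0]+co*q[0]-s*q[1],p[1]+s*q[0]+co*q[1],q[2]]
def res(p): return (proj(f,[P(p,a) for a,_ in pts])-np.array([b for _,b in pts])).ravel()
r=least_squares(res,[.62,-.07,.2]);p=r.x;print(p,np.round(r.fun,1))
d=ray(f,c(344,403),.078);b=ray(f,c(556,358),.092);print('dial',d,'btn',b, np.hypot(*(d-b)[:2]),np.arctan2((d-b)[1],(d-b)[0])-np.pi/2)
i=ray(f,c(281,393),.078);m=ray(f,c(327,327),.07)
print('line yaw',np.arctan2(*(m-d)[[1,0]]),'index yaw',np.arctan2(*(i-d)[[1,0]]))
for q in(d,b):
    w=q[:2]-p[:2];s,co=np.sin(p[2]),np.cos(p[2]);print('in heater',co*w[0]+s*w[1],-s*w[0]+co*w[1])
f=grab_frame('wrist');print(np.round(f['mount'],3).tolist(),f['fx'],observe()['tool_rot'])
```

```text
[ 0.62960156 -0.06987563  0.19135853] [-0.9  0.6  1.2  0.2 -1.  -0.3  0.7 -0.6]
dial [ 0.54610221 -0.03986964  0.078     ] btn [ 0.56606335 -0.13746456  0.092     ] 0.09961534153800575 0.20174792123969199
line yaw 0.204973589432716 index yaw 1.409712439404135
in heater -0.07626828945654851 0.04533926158639716
in heater -0.07523336512358449 -0.054270703785339484
[[0.0, -0.948, -0.319, 0.082], [1.0, -0.0, 0.001, -0.0], [-0.001, -0.319, 0.948, -0.117], [0.0, 0.0, 0.0, 1.0]] 346.6139887770981 [-3.14158577e+00 -9.15369992e-06  2.81173460e+00]
```

Call:
move_arm([
  [[20,-55,0],[0,0,0]],
  [[45,-110,0],[0,0,0]],
  [[75,-165,0],[0,0,0]],
  [[105,-220,0],[0,0,0]],
  [[135,-275,0],[0,0,0]],
  [[160,-330,0],[0,0,0]],
  [[185,-385,0],[0,0,0]],
  [[210,-440,0],[0,0,0]],
  [[235,-495,0],[0,0,0]],
  [[255,-550,0],[0,0,0]],
  [[270,-600,0],[0,0,0]],
  [[270,-630,0],[0,0,0]],
], jaw=0)

```text
clock: 2.2
position: [0.4729, -0.0413, 0.2564]
tool_rot: [-3.141, 0.001, 2.809]
force: [0.7, 0.5, 0.4]
grip_width: -0.0001
```

Run:
```python
from h import *
import workcell
f=grab_frame('wrist');save(f,'w1.png')
g=grab_frame('side');cv2.imwrite('pics/s1.png',cv2.resize(g['frame'][130:310,200:440,::-1],None,fx=3,fy=3,interpolation=cv2.INTER_CUBIC))
print(workcell.tips_ahead, observe()['position'],observe()['tool_rot'])
```

```text
0.025 [ 0.47231385 -0.04188326  0.25640271] [-3.14082134e+00  4.92112008e-04  2.80723514e+00]
```

View pics/w1.png

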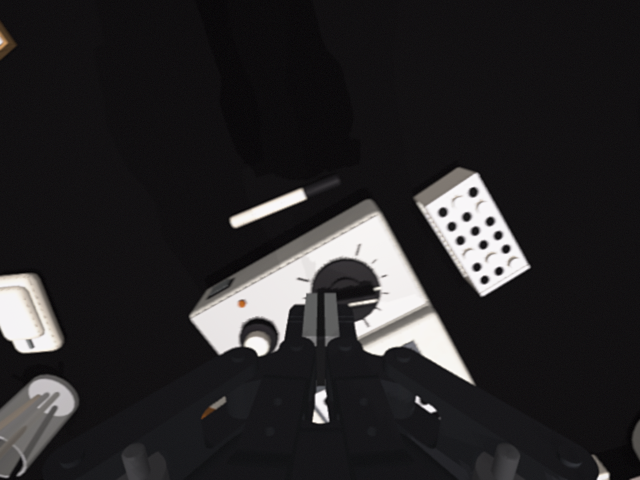

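View pics/s1.png

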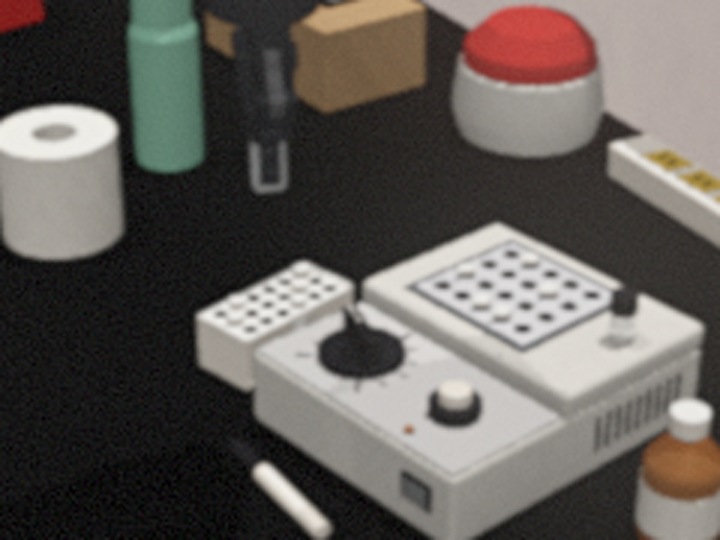

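Run:
```python
from h import *
from scipy.spatial.transform import Rotation as R
o=observe();T=np.eye(4);T[:3,:3]=R.from_euler('xyz',o['tool_rot']).as_matrix();T[:3,3]=o['position']
g=grab_frame('side');f=grab_frame('wrist')
for h in(.013,.019,.025,.038):
    print(h,[np.round(proj(g,(T@[x,y,h,1])[:3])[0],1) for x,y in((0,0),(.011,.008),(-.011,.008),(.011,-.008),(-.011,-.008))])
    print('   w',[np.round(proj(f,[x,y,h],f['mount'])[0],1) for x,y in((0,0),(.011,.008),(-.011,.008),(.011,-.008),(-.011,-.008))])
cv2.imwrite('pics/s1z.png',cv2.resize(g['frame'][140:200,260:320,::-1],None,fx=10,fy=10,interpolation=cv2.INTER_CUBIC))
cv2.imwrite('pics/w1z.png',cv2.resize(f['frame'][240:360,240:400,::-1],None,fx=5,fy=5,interpolation=cv2.INTER_CUBIC))
Tw=T@f['mount']
w=lambda px,z:ray(f,px,z,Tw)
print(w((347,289),.078))
```

```text
0.013 [array([287.8, 185.1]), array([281.9, 183.8]), array([292.7, 182.9]), array([282.9, 187.2]), array([293.8, 186.3])]
   w [array([320.4, 325.3]), array([339.5, 302.7]), array([338.5, 346.8]), array([301.4, 302.7]), array([302.3, 346.8])]
0.019 [array([287.9, 187.7]), array([282. , 186.5]), array([292.7, 185.6]), array([283. , 189.9]), array([293.9, 189. ])]
   w [array([320.4, 318. ]), array([338.7, 296. ]), array([337.9, 338.9]), array([302.1, 296. ]), array([302.9, 338.9])]
0.025 [array([288. , 190.4]), array([282.1, 189.1]), array([292.8, 188.2]), array([283.1, 192.6]), array([293.9, 191.7])]
   w [array([320.4, 311.2]), array([338.1, 289.8]), array([337.2, 331.5]), array([302.7, 289.8]), array([303.5, 331.5])]
0.038 [array([288.2, 196.1]), array([282.3, 194.8]), array([292.9, 193.9]), array([283.3, 198.3]), array([294.1, 197.4])]
   w [array([320.4, 297.9]), array([336.7, 277.8]), array([336. , 317.1]), array([304. , 277.8]), array([304.7, 317.2])]
[ 0.54213958 -0.03947349  0.078     ]
```

View pics/s1z.png

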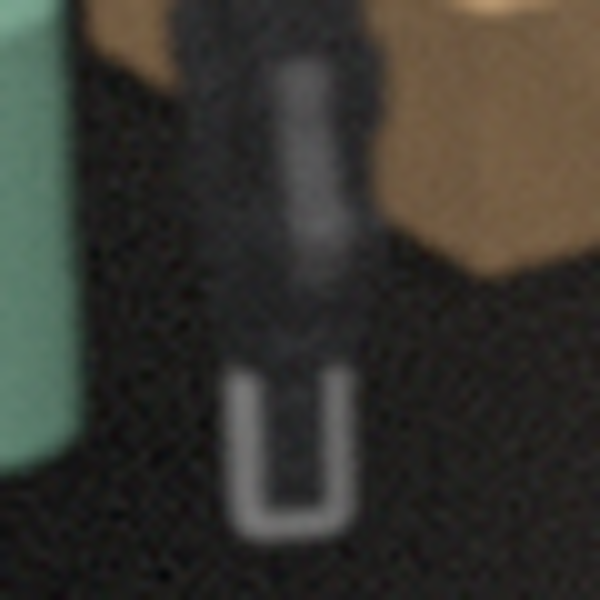

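View pics/w1z.png

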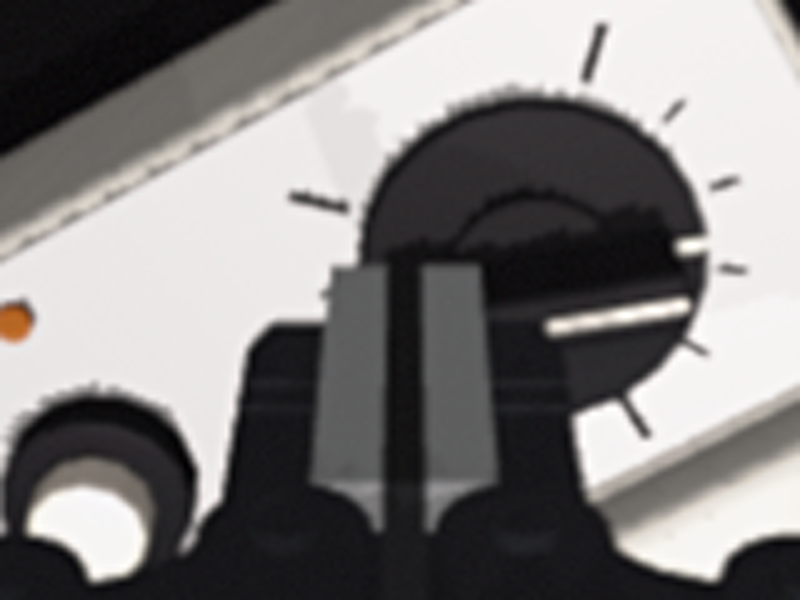

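```bash
cat >> h.py <<'E'
from scipy.spatial.transform import Rotation as R
def wristT():
    o=observe();T=np.eye(4);T[:3,:3]=R.from_euler('xyz',o['tool_rot']).as_matrix();T[:3,3]=o['position'];return T
E
python3 - <<'E'
from h import *
o=observe();print(np.round(o['qpos'],2))
f=grab_frame('wrist');T=wristT()@f['mount']
# fit heater-frame features: dial centre + yaw by tick points
c=lambda u,v:(240+(u+.5)/5-.5,240+(v+.5)/5-.5)
# ticks inner ends: 1 low (587,78), 6 (625,395), 11 (345,208)
pts=[c(587,78),c(625,398),c(347,208)];W=[ray(f,p,.07,T) for p in pts]
print(np.round(W,4)); print('centre from 1&11 mid etc')
from scipy.optimize import least_squares
def res(p):
    out=[]
    for k,w in zip((2.356,0,-2.356),W): out+=[p[0]+.0365*np.cos(p[2]+k)-w[0],p[1]+.0365*np.sin(p[2]+k)-w[1]]
    return out
r=least_squares(res,[.545,-.04,.2]);print(r.x,np.round(r.fun,4))
i=ray(f,c(706,244),.078,T);print(i,np.arctan2(i[1]-r.x[1],i[0]-r.x[0]))
i=ray(f,c(688,302),.1,T);j=ray(f,c(548,328),.1,T);print(i,j,np.arctan2(*(i-j)[[1,0]]))
E
```

```text
[-0.24  0.29  0.24  1.99 -0.09  0.87  1.29]
[[ 0.5158 -0.0163  0.07  ]
 [ 0.584  -0.029   0.07  ]
 [ 0.5264 -0.0677  0.07  ]]
centre from 1&11 mid etc
[ 0.54700873 -0.03668745  0.20408035] [ 0.0007 -0.0003 -0.0012 -0.0003  0.0005  0.0006]
[ 0.55201246 -0.00467464  0.078     ] 1.4157467118648948
[ 0.55021786 -0.01127116  0.1       ] [ 0.54708585 -0.03624616  0.1       ] 1.4460420410654133
```

Call:
move_arm([
  [[20,10,-10],[0,0,0.06]],
  [[45,20,-40],[0,0,0.12]],
  [[55,25,-75],[0,0,0.17]],
  [[55,25,-110],[0,0,0.17]],
  [[55,25,-132],[0,0,0.17]],
  [[55,25,-145],[0,0,0.17]],
  [[55,25,-145],[0,0,0.17]],
])

```text
clock: 3.32
position: [0.5272, -0.013, 0.111]
tool_rot: [-3.142, -0.001, 2.983]
force: [0.4, 0.1, 0.2]
grip_width: -0.0004
```

Run:
```python
from h import *
o=observe();print({k:np.round(o[k],4) for k in('clock','qpos','position','tool_rot','force')})
for c in('side','top'):
    g=grab_frame(c);p=(318,247) if c=='side' else (339,258)
    cv2.imwrite('pics/%s2.png'%c,cv2.resize(g['frame'][p[1]-40:p[1]+40,p[0]-50:p[0]+50,::-1],None,fx=6,fy=6,interpolation=cv2.INTER_CUBIC))
D=np.array([.5465,-.038])
p0=o['position']
for ph in np.arange(1.42,.2,-.12):
    b=np.array([np.cos(ph),np.sin(ph)]);n=np.array([-b[1],b[0]])
    print(round(ph,2),np.round(1000*(D+.018*b+.017*n-p0[:2]),1))
```

```text
{'clock': np.float64(3.325), 'qpos': array([-0.1897,  0.5869,  0.1389,  1.9771, -0.1391,  0.5874,  1.4542]), 'position': array([ 0.5272, -0.013 ,  0.111 ]), 'tool_rot': array([-3.1415e+00, -1.0000e-03,  2.9827e+00]), 'force': array([0.3857, 0.0781, 0.2025])}
1.42 [ 5.2 -4.6]
1.3 [ 7.7 -3.1]
1.18 [10.4 -1.8]
1.06 [13.3 -0.9]
0.94 [16.2 -0.4]
0.82 [19.1 -0.2]
0.7 [22.1 -0.4]
0.58 [25.  -0.9]
0.46 [27.9 -1.7]
0.34 [30.6 -2.9]
0.22 [33.2 -4.4]
```

View pics/side2.png

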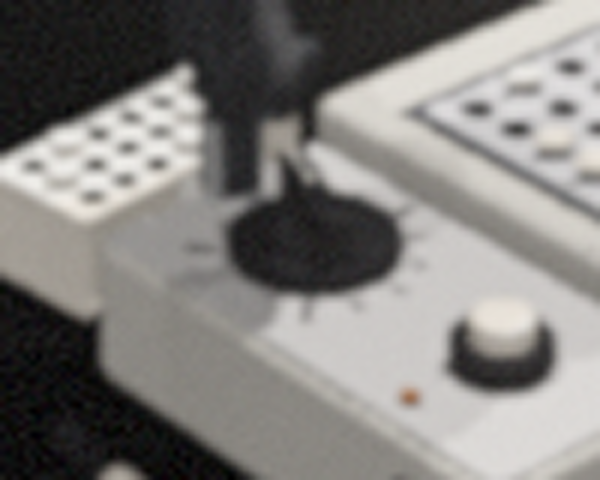

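View pics/top2.png

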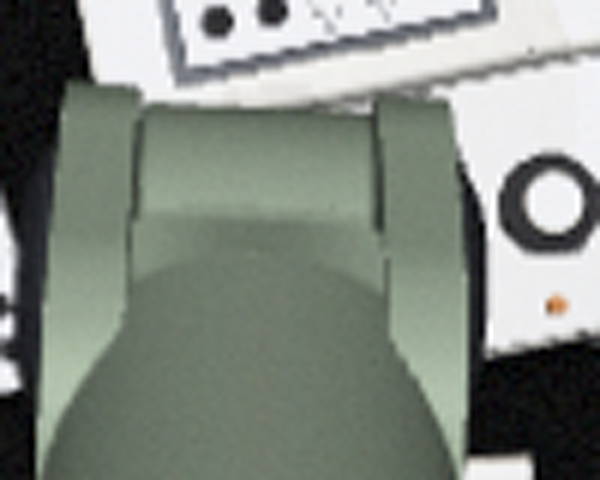

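Run:
```python
from h import *
D=np.array([.5465,-.038]);p0=np.array([.5272,-.013])
for ph in np.arange(1.42,.15,-.1):
    t=(1.42-ph)*.58;d=(1.42-ph)-t
    b=np.array([np.cos(ph),np.sin(ph)]);n=np.array([-b[1],b[0]])
    print(round(ph,2),np.round(1000*(D+.019*b+(.006+.011*np.cos(d)+.008*np.sin(d))*n-p0[:2]),1),round(-t,2))
```

```text
1.42 [ 5.3 -3.7] -0.0
1.32 [ 7.2 -2.3] -0.06
1.22 [ 9.3 -1.1] -0.12
1.12 [11.4 -0.1] -0.17
1.02 [13.8  0.7] -0.23
0.92 [16.2  1.3] -0.29
0.82 [18.6  1.6] -0.35
0.72 [21.2  1.7] -0.41
0.62 [23.7  1.5] -0.46
0.52 [26.3  1.1] -0.52
0.42 [28.8  0.4] -0.58
0.32 [31.2 -0.6] -0.64
0.22 [33.6 -1.8] -0.7
```

Call:
move_arm([
  [[3,-3,0],[0,0,0]],
  [[5.5,-3.5,0],[0,0,0]],
  [[7,-2.5,0],[0,0,-0.06]],
  [[9,-1,0],[0,0,-0.12]],
  [[11.5,0,0],[0,0,-0.17]],
  [[14,0.5,0],[0,0,-0.23]],
  [[16,1,0],[0,0,-0.29]],
  [[18.5,1.5,0],[0,0,-0.35]],
  [[21,1.5,0],[0,0,-0.41]],
  [[23.5,1.5,0],[0,0,-0.46]],
  [[26,1,0],[0,0,-0.52]],
  [[26,1,0],[0,0,-0.52]],
])

```text
clock: 4.92
position: [0.5535, -0.0126, 0.1113]
tool_rot: [-3.142, -0.0, 2.462]
force: [-3.3, 1.8, 0.2]
grip_width: -0.0002
```

Run:
```python
from h import *
o=observe();print({k:np.round(o[k],4) for k in('clock','qpos','position','tool_rot','force')})
for c in('side','wrist'):
    g=grab_frame(c);p=(318,247) if c=='side' else (320,280)
    cv2.imwrite('pics/%s3.png'%c,cv2.resize(g['frame'][p[1]-50:p[1]+50,p[0]-60:p[0]+60,::-1],None,fx=6,fy=6,interpolation=cv2.INTER_CUBIC))
```

```text
{'clock': np.float64(4.925), 'qpos': array([-0.2865,  0.6332,  0.2837,  1.9147, -0.284 ,  0.6324,  1.0666]), 'position': array([ 0.5535, -0.0126,  0.1113]), 'tool_rot': array([-3.1415, -0.    ,  2.4618]), 'force': array([-3.2931,  1.8167,  0.2427])}
```

View pics/side3.png

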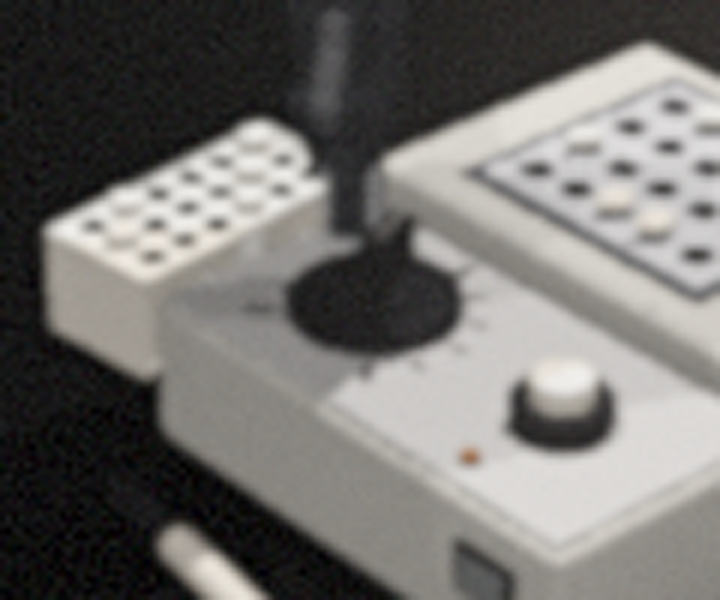

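View pics/wrist3.png

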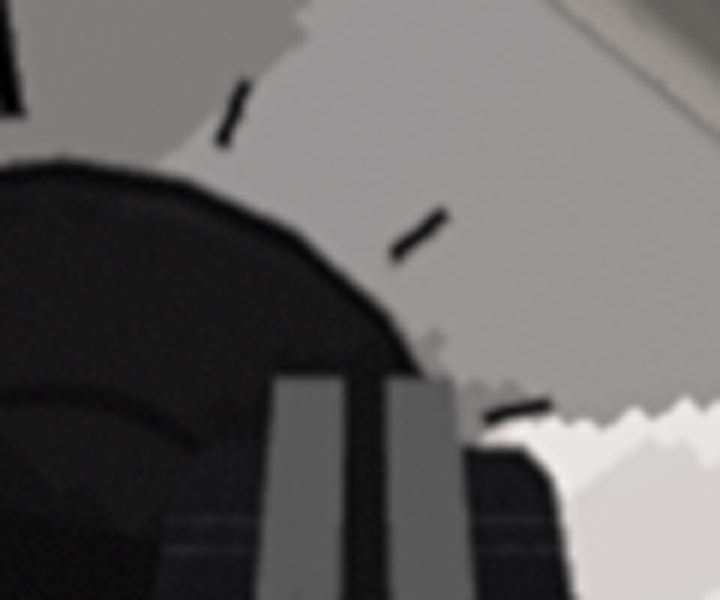

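Call:
move_arm([
  [[2.5,-0.5,0],[0,0,-0.07]],
  [[5,-1.5,0],[0,0,-0.14]],
  [[6,-2,0],[0,0,-0.17]],
  [[6,-2,0],[0,0,-0.17]],
  [[2,8,0],[0,0,-0.1]],
  [[2,8,30],[0,0,0]],
  [[10,-15,80],[0,0,0]],
  [[20,-47,100],[0,0,0]],
  [[20,-47,100],[0,0,0]],
])

```text
clock: 6.15
position: [0.5744, -0.0617, 0.2131]
tool_rot: [3.14, 0.004, 2.462]
force: [-0.7, 1.8, -0.1]
grip_width: -0.0004
```

Run:
```python
from h import *
g=grab_frame('wrist');o=observe();print({k:np.round(o[k],4) for k in('clock','position','tool_rot','force')})
save(g,'wrist4.png')
```

```text
{'clock': np.float64(6.2), 'position': array([ 0.5737, -0.0601,  0.2118]), 'tool_rot': array([3.1406e+00, 1.5000e-03, 2.4635e+00]), 'force': array([-0.2974,  0.6728, -0.3527])}
```

View pics/wrist4.png

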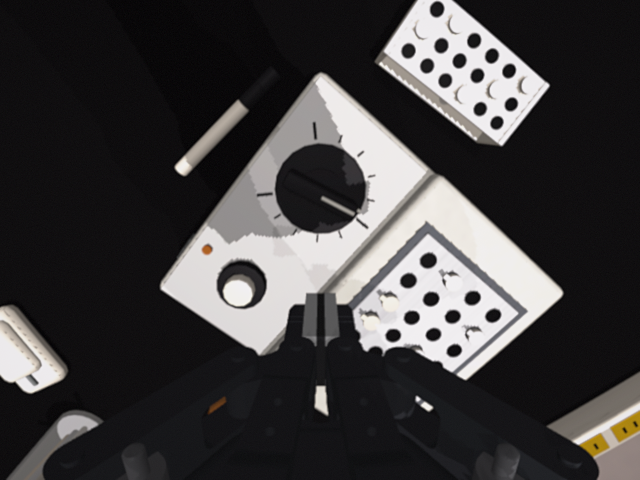

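Run:
```python
from h import *
g=grab_frame('wrist')
cv2.imwrite('pics/wrist5.png',cv2.resize(g['frame'][115:245,250:390,::-1],None,fx=5.5,fy=4.5*5.5/4.5*.8,interpolation=cv2.INTER_CUBIC) if 0 else cv2.resize(g['frame'][130:250,255:395,::-1],None,fx=5,fy=5,interpolation=cv2.INTER_CUBIC))
print(observe()['position'])
```

```text
[ 0.57326077 -0.0590925   0.21108706]
```

View pics/wrist5.png

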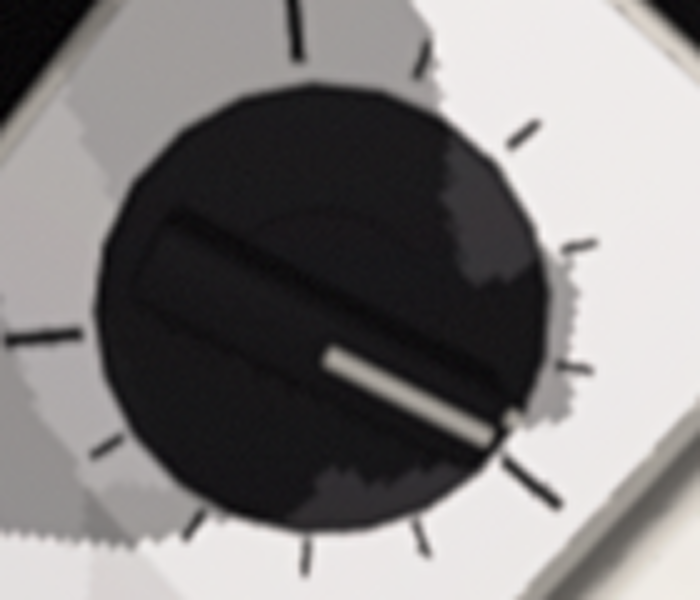

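```bash
cat > m.py <<'E'
from h import *
from scipy.optimize import least_squares
def meas(g,T,org,s,ticks,barax,barout,rim):
    c=lambda q:(org[0]+(q[0]+.5)/s-.5,org[1]+(q[1]+.5)/s-.5)
    W=[ray(g,c(q),.07,T) for q in ticks]
    ks=(2.356,2.356,0,0,-2.356,-2.356);rs=(.0485,.0365)*3
    def res(p):
        return np.ravel([[p[0]+r*np.cos(p[2]+k)-w[0],p[1]+r*np.sin(p[2]+k)-w[1]] for k,r,w in zip(ks,rs,W)])
    r=least_squares(res,[.546,-.038,.2]);p=r.x;print('centre,yaw',p,np.round(r.fun*1e3,1))
    a,b,i=ray(g,c(barax),.1,T),ray(g,c(barout),.1,T),ray(g,c(rim),.078,T)
    print('bar centre',a,'bar yaw',np.arctan2(*(b-a)[[1,0]]),'rim yaw',np.arctan2(*(i[:2]-p[:2])[::-1]),np.hypot(*(i[:2]-p[:2])))
    l=W[2]-W[3];print('line own yaw',np.arctan2(l[1],l[0]),'line pos yaw',np.arctan2(*(W[3][:2]-p[:2])[::-1]))
E
python3 - <<'E'
from m import *
g=grab_frame('wrist')
meas(g,wristT()@g['mount'],(255,130),5,[(293,0),(298,62),(560,507),(505,460),(5,341),(80,333)],(328,357),(490,440),(512,418))
print(observe()['position'])
E
```

```text
centre,yaw [ 0.54620062 -0.03810141  0.20023207] [-2.6  1.7  0.3 -0.1  1.  -0.2  0.6 -0.5  0.1 -0.7  0.6 -0.3]
bar centre [ 0.54677832 -0.03754802  0.1       ] bar yaw 0.4139252314302805 rim yaw 0.4329593177540656 0.03130975514982398
line own yaw 0.18406201343875675 line pos yaw 0.21683972538032634
[ 0.57309429 -0.05862864  0.21072995]
```

Call:
move_arm([
  [[-8,25,0],[0,0,-0.05]],
  [[-16,51,-10],[0,0,-0.17]],
  [[-16,51,-50],[0,0,-0.17]],
  [[-16,51,-85],[0,0,-0.17]],
  [[-16,51,-100],[0,0,-0.17]],
  [[-14,45,-100],[0,0,-0.17]],
  [[-12,44,-100],[0,0,-0.25]],
  [[-10.5,43,-100],[0,0,-0.32]],
  [[-9,41.5,-100],[0,0,-0.39]],
  [[-9,41.5,-100],[0,0,-0.39]],
  [[-9,41.5,-100],[0,0,-0.39]],
])

```text
clock: 7.68
position: [0.5649, -0.018, 0.1121]
tool_rot: [3.14, 0.0, 2.074]
force: [0.5, 1.8, 3.2]
grip_width: -0.0002
```

Call:
move_arm([
  [[-2,9,0],[0,0,0]],
  [[-2,9,30],[0,0,0.1]],
  [[-2,9,80],[0,0,0.25]],
  [[4,-15,100],[0,0,0.39]],
  [[9,-41.5,100],[0,0,0.39]],
  [[9,-41.5,100],[0,0,0.39]],
  [[9,-41.5,100],[0,0,0.39]],
])

```text
clock: 8.55
position: [0.5733, -0.059, 0.2111]
tool_rot: [-3.142, -0.0, 2.462]
force: [0.8, 0.6, -0.1]
grip_width: -0.0
```

Run:
```python
from h import *
g=grab_frame('wrist')
cv2.imwrite('pics/wrist6.png',cv2.resize(g['frame'][130:250,255:395,::-1],None,fx=5,fy=5,interpolation=cv2.INTER_CUBIC))
print(observe()['position'])
```

```text
[ 0.57328586 -0.05869343  0.21108698]
```

View pics/wrist6.png

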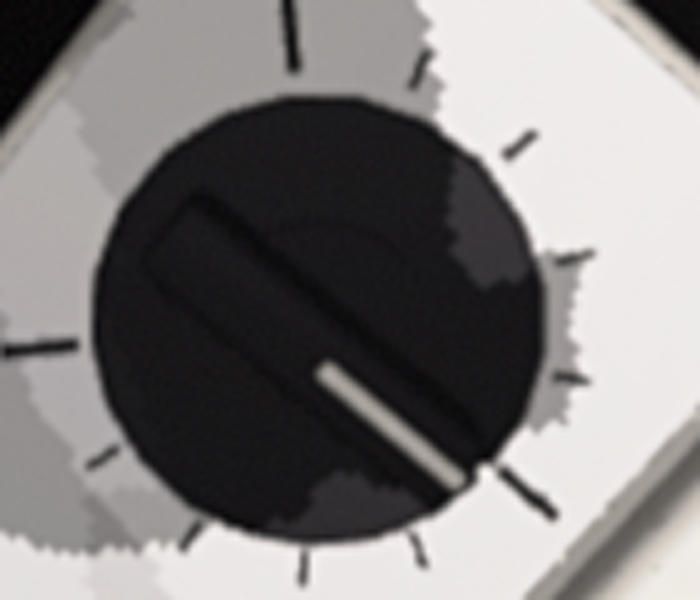

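Run:
```python
from m import *
g=grab_frame('wrist')
T=wristT()@g['mount']
meas(g,T,(255,130),5,[(289,-5),(294,71),(553,517),(502,471),(2,352),(77,345)],(323,372),(462,483),(484,467))
# predicted image of exact alignment and other angles
D=[.5463,-.0381];
for y in(.16,.2,.24,.28):
    P=[[D[0],D[1],.1],[D[0]+.027*np.cos(y),D[1]+.027*np.sin(y),.1],[D[0]+.034*np.cos(y),D[1]+.034*np.sin(y),.078]]
    print(y,np.round((proj(g,P,T)-[255,130]+.5)*5-.5,0).tolist())
a=g['frame'][205:245,305:375,::-1]
cv2.imwrite('pics/wrist6z.png',cv2.resize(a,None,fx=11,fy=11,interpolation=cv2.INTER_CUBIC))
```

```text
centre,yaw [ 0.54710658 -0.03941722  0.19832563] [-1.1  0.5  0.3 -0.1  0.9  0.3  0.  -0.4 -0.2 -0.4  0.1  0.1]
bar centre [ 0.54827664 -0.0394055   0.1       ] bar yaw 0.20903110314254603 rim yaw 0.20730193198180233 0.03197664679462166
line own yaw 0.15533154026971657 line pos yaw 0.20805146154225163
0.16 [[321.0, 355.0], [468.0, 485.0], [491.0, 474.0]]
0.2 [[321.0, 355.0], [474.0, 479.0], [497.0, 467.0]]
0.24 [[321.0, 355.0], [479.0, 473.0], [503.0, 460.0]]
0.28 [[321.0, 355.0], [483.0, 467.0], [508.0, 453.0]]
```

View pics/wrist6z.png

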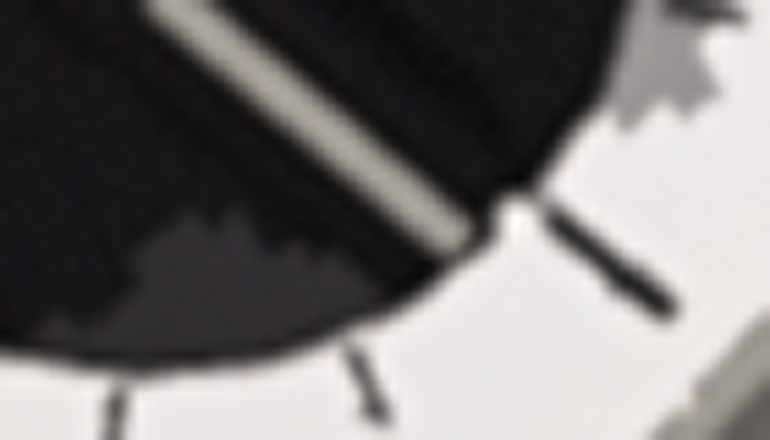

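Run:
```python
from m import *
F=[grab_frame('wrist') for _ in range(4)];g=F[0]
T=wristT()@g['mount']
im=np.mean([f['frame'].astype(float).mean(2) for f in F],0)
sub=cv2.resize(im.astype(np.float32)[130:250,255:395],None,fx=8,fy=8,interpolation=cv2.INTER_CUBIC)
c=lambda q:(255+(q[0]+.5)/8-.5,130+(q[1]+.5)/8-.5)
def pca(mask,z):
    n,l,s,_=cv2.connectedComponentsWithStats(mask.astype(np.uint8))
    i=1+np.argmax(s[1:,4]);ys,xs=np.where(l==i)
    W=np.array([ray(g,c((x,y)),z,T)[:2] for x,y in zip(xs[::3],ys[::3])])
    m=W.mean(0);v=np.linalg.svd(W-m,full_matrices=False)[2][0];v*=np.sign(v[0]);pr=(W-m)@v
    return m,np.arctan2(v[1],v[0]),np.ptp(pr),len(xs)
def win(cond,x0,x1,y0,y1):
    m=np.zeros_like(sub,bool);s=8/5
    a=slice(int(y0*s),int(y1*s)),slice(int(x0*s),int(x1*s));m[a]=cond[a];return m
print('bar',pca(win(sub>90,310,474,360,495),.1))
print('line',pca(win(sub<130,503,565,468,525),.07))
print('t1',pca(win(sub<80,275,305,0,74),.07))
print('t11',pca(win(sub<80,0,80,335,360),.07))
```

```text
bar (array([ 0.56054185, -0.03745999]), np.float64(0.18494765868373092), np.float64(0.027315837349965334), 9659)
line (array([ 0.58877339, -0.03153726]), np.float64(0.20007548383412724), np.float64(0.01147231246719), 2022)
t1 (array([ 0.51227937, -0.01691812]), np.float64(-0.5811994167754622), np.float64(0.010057945441230306), 2144)
t11 (array([ 0.52349312, -0.07553379]), np.float64(0.9902993108571522), np.float64(0.011663418399984962), 2058)
```

Call:
move_arm([
  [[-4,-40,-10],[0,0,0]],
  [[-7,-78,-30],[0,0,0]],
  [[-7,-78,-65],[0,0,0]],
  [[-7,-78,-85],[0,0,0]],
  [[-7,-78,-91],[0,0,0]],
  [[-7,-78,-94],[0,0,0]],
  [[-7,-78,-94],[0,0,0]],
])

```text
clock: 9.72
position: [0.5667, -0.1376, 0.1179]
tool_rot: [3.141, 0.001, 2.462]
force: [0.6, -0.5, 0.1]
grip_width: 0.0001
```

Run:
```python
from h import *
o=observe();print({k:np.round(o[k],4) for k in('clock','position','force')})
g=grab_frame('side')
cv2.imwrite('pics/side7.png',cv2.resize(g['frame'][200:310,280:420,::-1],None,fx=5,fy=5,interpolation=cv2.INTER_CUBIC))
```

```text
{'clock': np.float64(9.725), 'position': array([ 0.5667, -0.1376,  0.1179]), 'force': array([ 0.5604, -0.4655,  0.1007])}
```

View pics/side7.png

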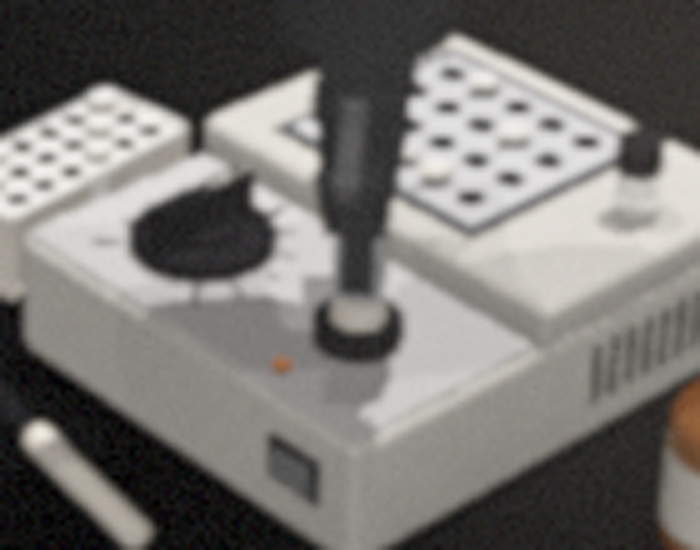

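Call:
move_arm([
  [[0,0,-2],[0,0,0]],
  [[0,0,-4],[0,0,0]],
  [[0,0,-6],[0,0,0]],
  [[0,0,-7.5],[0,0,0]],
  [[0,0,-7.5],[0,0,0]],
  [[0,0,-7.5],[0,0,0]],
])

```text
clock: 10.52
position: [0.5669, -0.1378, 0.1108]
tool_rot: [3.141, 0.001, 2.462]
force: [-2.8, 2.9, 22.5]
grip_width: -0.0003
```

The 22 N reading is well above the 5 N spring, so the button is on its stop. Next I release it and look again.

Call:
move_arm([
  [[0,0,5],[0,0,0]],
  [[0,0,15],[0,0,0]],
  [[0,0,50],[0,0,0]],
  [[3,30,90],[0,0,0]],
  [[7,78,101],[0,0,0]],
  [[7,78,101],[0,0,0]],
  [[7,78,101],[0,0,0]],
])

```text
clock: 11.4
position: [0.5731, -0.0601, 0.2107]
tool_rot: [-3.141, -0.0, 2.462]
force: [0.2, 0.4, -0.7]
grip_width: 0.0001
```

Run:
```python
from h import *
g=grab_frame('wrist')
cv2.imwrite('pics/wrist8.png',cv2.resize(g['frame'][130:310,195:395,::-1],None,fx=3.3,fy=3.3,interpolation=cv2.INTER_CUBIC))
o=observe();print(o['position'],o['force'],o['clock'])
```

```text
[ 0.57299359 -0.06060691  0.21060031] [-0.24106995 -0.3046639  -0.37696465] 11.45
```

View pics/wrist8.png

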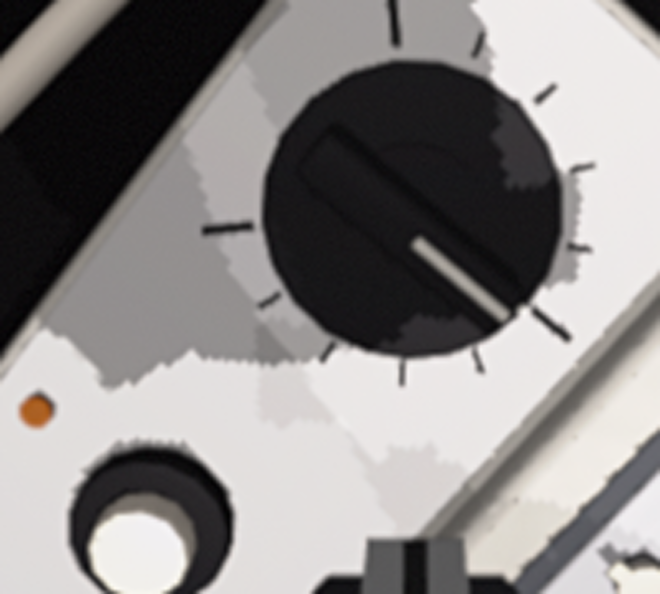

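The dial mark (crop 415,240 → 508,320) points at the long middle line (533,310 → 570,340). The button is back up, and the arm is clear of everything.

```bash
python3 -c "
from workcell import *
print(job_done())"
```

```text
the job is handed in; nothing more can be done
None
```

The dial is set to the long middle line, and the start button was then pressed fully down and released. The job is handed in at about 11.5 s on the robot's clock.

- **Dial:** I turned it clockwise from about 1.15 rad by pushing the bar's flank with the closed fingertips, without gripping it. It took two pushes, with a wrist-camera look after each. The last measurements put the index within about 0.02 rad of the line. Two ways of measuring differed slightly: the bar was at 0.185 rad by image fit and 0.209 rad by hand-picked points, against the line at about 0.203 rad. I left it there because the difference was within measuring error.
- **Start button:** I pressed it only after the dial was set. The wrist force reached 22 N against the 5 N spring and the fingertips were 86 mm above the bench, so it was on its stop. The last picture shows it back up.
- **Everything else:** Nothing on the bench was touched as far as I could see, and the arm finished clear of everything. I did not re-measure the bystanders' positions. One force reading during the second push showed 3.2 N upward, which I did not explain.

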